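Set out the bench for weighing an ashed sediment sample

TASK

Lay out the bench for the next weighing: set the empty crucible gently upright in the middle of the balance's pan and, once it stands there, put its lid on it. Looking from the robot's side, stand the beaker centred on the cork mat to the left of the balance, lay the petri dish flat with its wider cover upward on the middle of the mat to the right of it, and stand the capped sample jar on the middle of the mat behind it. Let go of everything, and neither shift nor tip the tall white reagent bottle.

Things in the scene. Friction and masses are not known exactly. Their poses are not given: they have to be found in the camera images.
- balance_pan (a point): Centre of the top face of the balance's round steel pan (100 mm across, 55 mm above the bench). The balance is fixed: a white plastic box 130 mm wide and 48 mm high at most, from 60 mm behind this point to 130 mm in front of it, with a dark display at the front, towards the robot. x of this frame points to the balance's back (away from the robot), y to its left as seen from the robot's side, z up. It may be turned up to about 0.25 rad.
- mat_a: One of three identical round cork mats fixed on the bench, 90 mm across and 4 mm thick; origin at the centre of the underside. One mat lies left of the balance (+y of balance_pan), one right (-y) and one behind (+x), each 120 to 155 mm from the pan's centre; which of mat_a, mat_b and mat_c lies where changes at every start.
- mat_b: Another of the three identical cork mats, as mat_a.
- mat_c: Another of the three identical cork mats, as mat_a.
- crucible_mid (a point): Crucible: white porcelain cup, open at the top, 40 mm high, 50 mm across the rim (mouth 42 mm), 48 mm at 18 mm up, narrowing to 34 mm at the foot. The point is on its axis, half-way up (20 mm above the foot). Starts upright on the bench, z up; about 60 g.
- lid_mid (a point): Lid of the crucible: white porcelain disc 54 mm across and 4 mm thick, under it a locating step 33 mm across and 4 mm deep, on top an upright knob 15 mm across that reaches from 8 to 27 mm above the lid's lowest face. The point is on the axis, half-way up (13.5 mm above the lowest face). Starts on the bench knob up, lying on its step; z up. Seated on the crucible the disc lies on the rim with the step inside the mouth, and this point is 29.5 mm above crucible_mid. About 30 g.
- beaker_mid (a point): Beaker: clear glass, open at the top, straight sided, 48 mm across and 65 mm high, with a small spout. The point is on its axis, half-way up (32.5 mm). Starts upright, empty, z up; about 60 g.
- dish_mid (a point): Petri dish with its cover on (one rigid piece): flat clear glass disc 16 mm high, 64 mm across at the upper 7 mm (the cover), 60 mm below. The point is on its axis, half-way up (8 mm). Starts flat on the bench, cover up, z up; about 40 g.
- jar_mid (a point): Sample jar: amber glass with a black cap, 62 mm high in all, 52 mm across the glass (straight-sided up to about 35 mm), 47 mm across the cap (top 16 mm). The point is on its axis, half-way up (31 mm). Starts upright, z up; about 110 g.
- reagent_mid (a point): Bystander: white plastic reagent bottle, blue cap, 120 mm high, 56 mm across, loose, standing at the back on the right; the point is on its axis half-way up. Leave it alone.
Things that resemble listed ones, but are neither listed nor needed, are in the scene too. What is shaped like the mat_a but black is not meant. What is shaped like the part that bears lid_mid but black is not meant.

How it is judged:
On the way, in this order (a step that is already met when the one before it is completed fails the run):
1. the crucible stands in the middle of the pan, let go (horizontal distance between crucible_mid and balance_pan below 0.015 m and height (world z) of crucible_mid between 0.071 and 0.079 m and angle between crucible_mid's own z axis and vertical below 0.08 rad and linear speed of crucible below 0.02 m/s and contact force between the fingers and crucible below 0.05 N), for 0.2 s.
2. the lid is seated on the crucible on the pan, let go (horizontal distance between crucible_mid and balance_pan below 0.015 m and height (world z) of crucible_mid between 0.071 and 0.079 m and angle between each of crucible_mid, lid_mid's own z axis and vertical below 0.08 rad and horizontal distance between lid_mid and crucible_mid below 0.007 m and z of lid_mid in the frame of crucible_mid between 0.026 and 0.033 m and linear speed of lid below 0.02 m/s and contact force between the fingers and lid below 0.05 N), for 0.2 s.
At the end, for the whole second after the job is handed in: Crucible on the pan, beaker, dish and jar on the left, right and rear mats, each within 15 mm of the centre; lid seated on the crucible within 7 mm of its axis; all upright (0.08 rad), at resting height (4 mm; lid 3.5 mm), released and at rest (all of step 2 and linear speed of each of crucible, beaker, dish, jar below 0.02 m/s and contact force between the fingers and crucible below 0.05 N and ((horizontal distance between beaker_mid and mat_a below 0.015 m and y of mat_a in the frame of balance_pan above 0.09 m) or (horizontal distance between beaker_mid and mat_b below 0.015 m and y of mat_b in the frame of balance_pan above 0.09 m) or (horizontal distance between beaker_mid and mat_c below 0.015 m and y of mat_c in the frame of balance_pan above 0.09 m)) and height (world z) of beaker_mid between 0.0325 and 0.0405 m and angle between each of beaker_mid, dish_mid, jar_mid's own z axis and vertical below 0.08 rad and contact force between the fingers and beaker below 0.05 N and ((horizontal distance between dish_mid and mat_a below 0.015 m and y of mat_a in the frame of balance_pan below -0.09 m) or (horizontal distance between dish_mid and mat_b below 0.015 m and y of mat_b in the frame of balance_pan below -0.09 m) or (horizontal distance between dish_mid and mat_c below 0.015 m and y of mat_c in the frame of balance_pan below -0.09 m)) and height (world z) of dish_mid between 0.008 and 0.016 m and contact force between the fingers and dish below 0.05 N and ((horizontal distance between jar_mid and mat_a below 0.015 m and x of mat_a in the frame of balance_pan above 0.09 m) or (horizontal distance between jar_mid and mat_b below 0.015 m and x of mat_b in the frame of balance_pan above 0.09 m) or (horizontal distance between jar_mid and mat_c below 0.015 m and x of mat_c in the frame of balance_pan above 0.09 m)) and height (world z) of jar_mid between 0.031 and 0.039 m and contact force between the fingers and jar below 0.05 N); the robot touches nothing.
It fails at once if the reagent bottle is shifted by more than 30 mm or tipped (distance of reagent_mid from where it was at the start of the episode above 0.03 m or angle between reagent_mid's own z axis and vertical above 0.3 rad).
It fails at once if the crucible is dropped or rammed on the balance (over 40 N) (contact force between crucible and balance above 40 N).
It also fails if it takes over 123 s, if anything falls off the work surface, if the arm or the gripper's body presses on something with over 40 N, if the wrist force passes 120 N, or if a joint passes its speed limit or range.

ROBOT

A 6-joint arm with a two-finger parallel gripper is mounted at the origin on the work surface. World frame = base frame: x ahead of the robot, y to its left, z up, the work surface at z = 0. Lengths are in m, angles in rad, forces in N, time in s.
With the tool pointing down it reaches from about 0.275 to 0.75 m from the base axis. Payload 10.2 kg.
Tool frame: the origin (TCP) lies on the centre line of the jaws, within the pads' length; the fingertips stand 11 mm ahead of it and the grasp point (between the pads) lies 8 mm behind it; z points along the fingers, y is the line along which they close (so a half turn about z gives the same grasp; the last joint's range is limited). The gripper opens to 85 mm and grips with 20 to 120 N. Pads are 22 mm wide; open, the fingers measure 114 mm over their backs; the gripper's body (76 mm by 85 mm) begins 54 mm behind the grasp point. The pads swing forward as they close: fully open they stand 13 mm farther back than shut.
Start: joints at [-1.558, 0.313, 1.498, -0, 1.331, -0.223], TCP at [0.123, -0.51, 0.242] pointing down, gripper open.
Joint ranges: [-2.94, 2.94], [-0.97, 2.17], [0.19, 2.56], [-1.23, 4.37], [0.02, 3.11], [-2.88, 2.88]. Speed limits (rad/s): [2.39, 2.39, 3.01, 3.14, 3.14, 3.14].

INTERFACE

Orientations are given as a unit quaternion [x, y, z, w].
In Python, from rig import manip, viewer gives the robot as it stands.
- The arm moves only by the tool send_rows, never from a script. Its argument "plan" is a list of rows, each a list of 6 numbers: the shift along the tool's x, y, z each as a share of 0.25 m, from -1 to 1, then the turn, a rotation vector about the tool's x, y, z each as a share of 45 degrees, from -1 to 1. In form: [[tx, ty, tz, rx, ry, rz], ...]. A call has 1 to 12 rows; each row is the pose to reach, as a shift and turn from the pose commanded when the call began, along the tool's axes at that moment; what a row does not reach only later rows make up. A row lasts 1/12 s, in which the tool goes at most 41.7 mm and 7.16 degrees, less where a joint would pass 70% of its speed; a pose out of reach is approached as far as the arm can. A call with a number of a shift or a turn outside -1 to 1 is refused whole. A call with a gripper value outside its range is refused whole. "fingers" is the opening, from 0 (shut) to 1 (fully open), set as the call begins (left out, the last holds). The fingers move at their own pace and stop on an object; "force" is the grip in N (left out, the last holds). Time passes only in rows, so rows that repeat a pose let the fingers close. It gives the time, the measured TCP pose, the force, the opening and the grip force at its end, in the units of the state.
- manip.state(): the state, without advancing time (a new reading comes with each control period).
- viewer.camera(name): name is "scene" or "top" or "wrist"; returns the picture (384x512x3 uint8, red, green, blue); there is no depth.
- viewer.camera_info(name): a dict with "fx", "fy", "cx", "cy" (pixels), "position" and "attitude" of the camera in the world. Camera axes: x right, y down, z forward; pixel columns grow to the right and rows downward; lengths in m; the calibration is good to about 2 mm. The wrist camera is an equidistant fisheye: a pixel r from the principal point sees the ray r / f radians off the axis. A picture is of the moment at which its call begins: read the wrist's pose just before it. camera_info takes no time and is no camera call; for the wrist camera it gives the pose at the moment of the call.
- manip.hand_in(): hands the job in; it is judged then, once.
The state is a dict: "time_s": time; "joint_pos": joint angles; "dq": joint speeds; "effort": joint torques, N m; "tool_pos": TCP position; "ee_rot": TCP orientation; "wrist_force": force on the tool from outside, world axes, zero at the start; "ft_torque": the same for the moment, N m; "opening": finger opening in m; "grip_force": force on a finger pad.
Only numpy, scipy, OpenCV 4.12 (cv2) and the standard library are available. Lean on these libraries where they do the work, as an engineer would, in place of code of your own. Each camera call takes 0.05 s, during which the arm holds its last target. There are 200 camera calls.

## Working session

There is one attempt and no reset: what is moved stays moved. The work goes in short steps, Python scripts to look and compute and a tool call to move; the robot and the scene stay as the last step left them, time stands still between calls to the robot, and variables do not carry over. Pictures are saved under pics/ and viewed, at most 14 in all, crops included, and the job is handed in when it is done.

Besides the shell and the picture viewer there is one more tool, called after "Call:" as name([rows], argument=value, ...), one row to a line, values as JSON. send_rows: Moves the arm, as the interface text tells. Its arguments: {"type":"object","properties":{"plan":{"type":"array"},"fingers":{"type":"number"},"force":{"type":"number"}},"required":["plan"]}

```bash
mkdir -p pics; ls; python3 - <<'E'
from rig import manip, viewer
import cv2
for n in ("top","scene"):
    im=viewer.camera(n); cv2.imwrite(f"pics/{n}0.png",im[...,::-1]); print(n,viewer.camera_info(n))
print(viewer.camera_info("wrist")); print(manip.state())
E
```

```text
pics
top {'fx': 389.8800396215818, 'fy': 389.8800396215818, 'cx': 263.610239597669, 'cy': 190.89182606959073, 'position': array([0.41479493, 0.0296641 , 1.0535714 ]), 'attitude': array([-0.70071635,  0.71211749, -0.03400911,  0.02699347])}
scene {'fx': 444.9591340185874, 'fy': 444.9591340185874, 'cx': 263.94908283383415, 'cy': 196.4636545698919, 'position': array([1.13069443, 0.17642387, 1.16593328]), 'attitude': array([ 0.60629371,  0.75161233, -0.20522153, -0.15928267])}
{'fx': 297.3186396354542, 'fy': 297.3186396354542, 'cx': 254.86715680642277, 'cy': 195.78636157356948, 'position': array([ 0.19935643, -0.49238191,  0.37303307]), 'attitude': array([ 0.77563683, -0.61164198, -0.09646433,  0.12237742])}
{'time_s': 0.1, 'joint_pos': array([-1.55841837e+00,  3.13373320e-01,  1.49837206e+00,  3.29363910e-05,
        1.33103417e+00, -2.23419017e-01]), 'dq': array([-5.82733760e-04, -8.76353638e-04, -1.27562079e-03, -9.85691401e-05,
        1.26838452e-04, -1.63193223e-03]), 'effort': array([ 2.92119737e-03, -4.12901652e+01, -2.60136938e+01, -1.68012043e-04,
        3.08144015e-03,  1.11879444e-05]), 'tool_pos': array([ 0.12263279, -0.51024132,  0.24179879]), 'ee_rot': array([ 9.93058306e-01,  1.17621629e-01,  7.84105920e-05, -5.88462171e-04]), 'wrist_force': array([0.35549969, 0.63110256, 0.24169994]), 'ft_torque': array([-0.01010808, -0.05501362,  0.01711738]), 'grip_force': 0.0, 'opening': 0.08547874997111754}
```

View pics/top0.png

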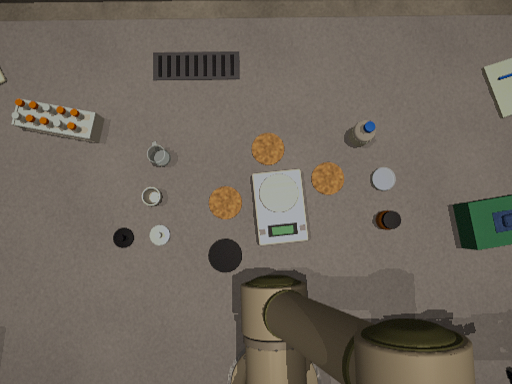

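View pics/scene0.png

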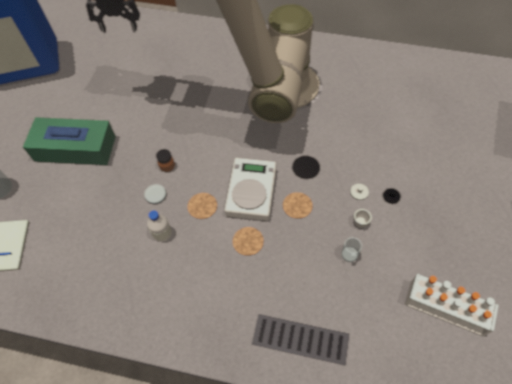

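Top view: crucible (151,197), white lid (160,235), beaker (159,155), dish (383,179) and jar (388,220). The reagent bottle is at (365,131) and the pan at (278,194). Cork mats are left (225,203), rear (268,149) and right (328,179).
What could be mistaken: the black lid (123,237) for the white lid (160,235), and the black disc (225,255) for a cork mat. I choose the white lid and the cork mats, and check with one crop.

```bash
cat > h.py <<'E'
import numpy as np, cv2
from scipy.spatial.transform import Rotation as R
from rig import manip, viewer
def ray(info,u,v,fish=False):
    x=(u-info['cx'])/info['fx']; y=(v-info['cy'])/info['fy']
    if fish:
        r=np.hypot(x,y); s=np.sin(r)/r if r>1e-9 else 1; d=np.array([x*s,y*s,np.cos(r)])
    else: d=np.array([x,y,1.])
    return np.array(info['position']),R.from_quat(info['attitude']).apply(d)
def onplane(info,u,v,z,fish=False):
    p,d=ray(info,u,v,fish); return p+d*(z-p[2])/d[2]
def proj(info,P):   # wrist fisheye projection
    d=R.from_quat(info['attitude']).inv().apply(np.array(P)-info['position']); t=np.arctan2(np.hypot(d[0],d[1]),d[2]); k=t/np.hypot(d[0],d[1])
    return info['cx']+info['fx']*d[0]*k, info['cy']+info['fy']*d[1]*k
def rel(target,yaw=None):
    "shares for send_rows to a world TCP target (tool-down, yaw = heading of the tool's y line, mod pi)"
    s=manip.state(); r=R.from_quat(s['ee_rot']); t=r.inv().apply(np.array(target)-s['tool_pos'])/0.25
    ty=r.apply([0,1,0]); cur=np.arctan2(ty[1],ty[0]); out=np.zeros(3)
    if yaw is not None:
        d=(yaw-cur+np.pi/2)%np.pi-np.pi/2
        c,sn=np.cos(cur+d),np.sin(cur+d); y=np.array([c,sn,0]); z=np.array([0,0,-1.]); x=np.cross(y,z)
        out=(r.inv()*R.from_matrix(np.c_[x,y,z])).as_rotvec()/(np.pi/4)
    return np.round(t,3),np.round(out,3)
E
python3 - <<'E'
from h import *
im=cv2.imread('pics/top0.png'); info=viewer.camera_info('top')
hsv=cv2.cvtColor(im,cv2.COLOR_BGR2HSV)
m=cv2.inRange(hsv,(5,120,100),(22,255,255))
for c in cv2.findContours(m,cv2.RETR_EXTERNAL,2)[0]:
    if cv2.contourArea(c)>250:
        (u,v),r=cv2.minEnclosingCircle(c); print('mat',round(u),round(v),round(r,1),onplane(info,u,v,.004).round(4))
for n,u,v,z in [('pan',278.5,194,.055),('crucrim',151,197,.04),('lid',160,235,.008),('beakerbase',160,156,.03),('dish',383,179,.012),('jarcap',391,220,.062),('bottlecap',368,127,.12),('balBL',253,172,.048),('balBR',300,170,.048),('balFL',259,244,.048),('balFR',307,241,.048)]:
    print(n,onplane(info,u,v,z).round(4))
a=cv2.resize(im[130:260,100:240],None,fx=4,fy=4,interpolation=2)
b=cv2.resize(im[130:260,240:300],None,fx=4,fy=4,interpolation=2)
cv2.imwrite('pics/crop1.png',np.hstack([a,b]))
E
```

```text
mat 225 202 16.5 [0.4759 0.1233 0.004 ]
mat 327 178 16.3 [ 0.5374 -0.1549  0.004 ]
mat 268 149 16.2 [0.6207 0.006  0.004 ]
pan [ 0.4925 -0.0191  0.055 ]
crucrim [0.4911 0.3118 0.04  ]
lid [0.3918 0.296  0.008 ]
beakerbase [0.6004 0.2917 0.03  ]
dish [ 0.5319 -0.3039  0.012 ]
jarcap [ 0.4211 -0.3037  0.062 ]
bottlecap [ 0.6482 -0.238   0.12  ]
balBL [0.5514 0.0457 0.048 ]
balBR [ 0.5548 -0.0767  0.048 ]
balFL [0.3655 0.033  0.048 ]
balFR [ 0.3711 -0.0901  0.048 ]
```

View pics/crop1.png

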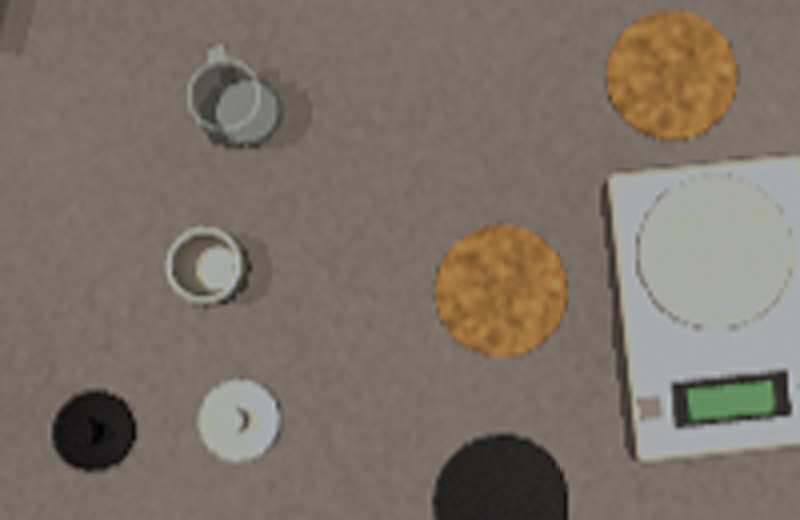

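The crop shows the white lid at (160,235) with the black decoy left of it, the crucible rim at (151,196), and the beaker rim at (156,153) with its spout pointing away from the robot. I'm setting out now.

Call:
send_rows([
  [0.97, -0.46, 0, 0, 0, 0.3],
  [0.97, -0.46, 0, 0, 0, 0.3],
  [0.97, -0.46, 0, 0, 0, 0.3],
  [0.97, -0.46, 0, 0, 0, 0.3],
  [0.97, -0.46, 0, 0, 0, 0.3],
  [0.97, -0.46, 0, 0, 0, 0.3],
  [0.97, -0.46, 0, 0, 0, 0.3],
  [0.97, -0.46, 0, 0, 0, 0.3],
  [0.97, -0.46, 0, 0, 0, 0.3],
], fingers=1, force=30)

```text
time_s: 0.85
tool_pos: [0.3321, -0.3413, 0.2421]
ee_rot: [1.0, 0.001, -0.0, -0.0]
wrist_force: [-0.4, -1.1, -0.1]
opening: 0.0857
grip_force: 0.0
```

```bash
python3 - <<'E'
from h import *
i=viewer.camera_info('wrist'); im=viewer.camera('wrist'); cv2.imwrite('pics/w1.png',im[...,::-1]); np.save('pics/w1.npy',i,allow_pickle=True)
print(i)
for n,P in [('jar',(.421,-.304,.062)),('dish',(.532,-.304,.016)),('matR',(.537,-.155,.004)),('pan',(.4925,-.019,.055))]: print(n,proj(i,P))
E
```

```text
{'fx': 297.3186396354542, 'fy': 297.3186396354542, 'cx': 254.86715680642277, 'cy': 195.78636157356948, 'position': array([ 0.41104622, -0.34162867,  0.37328935]), 'attitude': array([ 0.699122  , -0.6977754 , -0.10994729,  0.11067749])}
jar (np.float64(218.2012378060647), np.float64(93.57013115095299))
dish (np.float64(223.18392888917214), np.float64(6.187797522981555))
matR (np.float64(113.17482169890633), np.float64(18.171445401225498))
pan (np.float64(13.568230182926527), np.float64(64.07598529391885))
```

View pics/w1.png

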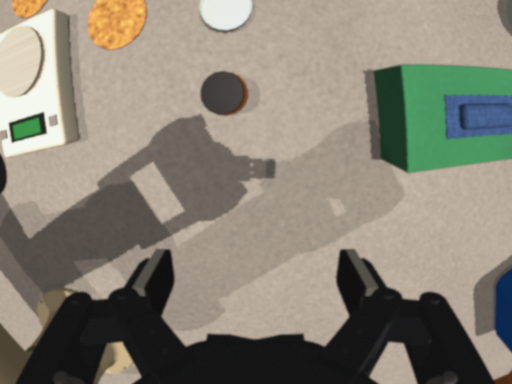

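The wrist view shows the jar cap at (224,92), the dish at (226,8), the right mat at (117,22) and the pan at (20,60), which agrees with the top view within about 5 mm. I am nearest the jar and dish, and step order only binds the crucible and lid, so I start with them.

```bash
python3 - <<'E'
from h import *
i=np.load('pics/w1.npy',allow_pickle=True).item(); im=cv2.imread('pics/w1.png')
g=cv2.cvtColor(im,cv2.COLOR_BGR2GRAY); sub=np.zeros_like(g); sub[60:130,190:258]=255
m=((cv2.cvtColor(im,cv2.COLOR_BGR2HSV)[...,2]<75)&(sub>0)).astype('u1')
c=max(cv2.findContours(m,0,2)[0],key=cv2.contourArea); (u,v),r=cv2.minEnclosingCircle(c); print(u,v,r)
P=onplane(i,u,v,.062,True); print(P, onplane(i,224,92,.062,True), 'r', r)
print(rel([P[0],P[1],.2]), manip.state()['tool_pos'])
E
```

```text
222.2408905029297 92.6882553100586 21.202260971069336
[ 0.42182485 -0.30820852  0.062     ] [ 0.4225077  -0.31003867  0.062     ] r 21.202260971069336
(array([ 0.362, -0.135,  0.168]), array([0., 0., 0.])) [ 0.33144923 -0.34201257  0.24209899]
```

Call:
send_rows([
  [0.36, -0.14, 0.2, 0, 0, 0],
  [0.36, -0.14, 0.3, 0, 0, 0],
  [0.36, -0.14, 0.4, 0, 0, 0],
  [0.36, -0.14, 0.5, 0, 0, 0],
  [0.36, -0.14, 0.62, 0, 0, 0],
  [0.36, -0.14, 0.74, 0, 0, 0],
  [0.36, -0.14, 0.84, 0, 0, 0],
  [0.36, -0.14, 0.9, 0, 0, 0],
  [0.36, -0.14, 0.9, 0, 0, 0],
])

```text
time_s: 1.65
tool_pos: [0.4195, -0.3067, 0.0142]
ee_rot: [1.0, -0.001, -0.002, -0.002]
wrist_force: [-0.1, 0.4, -0.1]
opening: 0.0854
grip_force: 0.0
```

Call:
send_rows([
  [0, 0, 0, 0, 0, 0],
  [0, 0, 0, 0, 0, 0],
  [0, 0, 0, 0, 0, 0],
  [0, 0, 0, 0, 0, 0],
  [0, 0, 0, 0, 0, 0],
  [0, 0, 0, 0, 0, 0],
  [0, 0, 0, 0, 0, 0],
  [0, 0, 0, 0, 0, 0],
], fingers=0.4, force=30)

```text
time_s: 2.32
tool_pos: [0.4219, -0.3079, 0.0188]
ee_rot: [1.0, 0.0, 0.001, 0.001]
wrist_force: [-1.8, 0.6, 6.0]
opening: 0.0502
grip_force: 31.9
```

Call:
send_rows([
  [0, 0, -0.15, 0, 0, 0],
  [0, 0, -0.3, 0, 0, 0],
  [0.04, -0.08, -0.42, 0, 0, 0],
  [0.12, -0.2, -0.5, 0, 0, 0],
  [0.2, -0.32, -0.5, 0, 0, 0],
  [0.28, -0.44, -0.5, 0, 0, 0],
  [0.36, -0.56, -0.5, 0, 0, 0],
  [0.44, -0.68, -0.5, 0, 0, 0],
  [0.5, -0.8, -0.5, 0, 0, 0],
  [0.5, -0.8, -0.5, 0, 0, 0],
])

```text
time_s: 3.15
tool_pos: [0.5482, -0.1023, 0.1429]
ee_rot: [1.0, 0.002, 0.001, -0.0]
wrist_force: [0.4, -0.3, -0.8]
opening: 0.0505
grip_force: 32.5
```

```bash
python3 - <<'E'
from h import *
i=viewer.camera_info('wrist'); im=viewer.camera('wrist'); s=manip.state(); cv2.imwrite('pics/w2.png',im[...,::-1])
hsv=cv2.cvtColor(im[...,::-1].copy(),cv2.COLOR_BGR2HSV); m=cv2.inRange(hsv,(5,110,90),(22,255,255))
for c in cv2.findContours(m,0,2)[0]:
    if cv2.contourArea(c)>400:
        p=np.array([onplane(i,*q[0],.004,True)[:2] for q in c]); (x,y),r=cv2.minEnclosingCircle(p.astype('f4')*1000); u,v=c.mean((0,1)); print(u,v,'world',x,y,r)
print(s['tool_pos'],s['opening'],rel([.6207,.006,.141]))
E
```

```text
68.43333333333334 244.65555555555557 world 478.15435791015625 119.52825927734375 44.7778205871582
273.76691729323306 220.8684210526316 world 506.13250732421875 -119.63198852539062 93.91105651855469
143.46616541353384 109.72932330827068 world 622.3154907226562 2.925062417984009 44.470829010009766
[ 0.54728715 -0.10451922  0.14274043] 0.050705577045143 (array([ 0.296, -0.441,  0.007]), array([0., 0., 0.]))
```

View pics/w2.png

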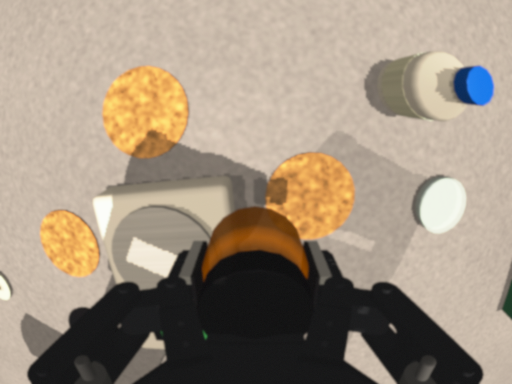

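The jar is held upright at (255,270). The rear mat is at (146,112) and the left mat at (69,244); both radii come out near 45 mm, as they should.

Call:
send_rows([
  [0.1, -0.15, 0, 0, 0, 0],
  [0.2, -0.3, 0, 0, 0, 0],
  [0.3, -0.446, 0, 0, 0, 0],
  [0.3, -0.446, 0.1, 0, 0, 0],
  [0.3, -0.446, 0.2, 0, 0, 0],
  [0.3, -0.446, 0.3, 0, 0, 0],
  [0.3, -0.446, 0.38, 0, 0, 0],
  [0.3, -0.446, 0.43, 0, 0, 0],
  [0.3, -0.446, 0.46, 0, 0, 0],
  [0.3, -0.446, 0.48, 0, 0, 0],
  [0.3, -0.446, 0.484, 0, 0, 0],
  [0.3, -0.446, 0.484, 0, 0, 0],
])

```text
time_s: 4.2
tool_pos: [0.6222, 0.004, 0.0227]
ee_rot: [1.0, -0.0, 0.001, 0.0]
wrist_force: [0.8, -0.7, 0.2]
opening: 0.0506
grip_force: 32.8
```

Call:
send_rows([
  [0, 0, 0, 0, 0, 0],
  [0, 0, 0, 0, 0, 0],
  [0, 0, 0, 0, 0, 0],
  [0, 0, 0, 0, 0, 0],
  [0, 0, 0, 0, 0, 0],
  [0, 0, -0.05, 0, 0, 0],
  [0, 0, -0.15, 0, 0, 0],
  [0, 0, -0.3, 0, 0, 0],
  [0, 0, -0.45, 0, 0, 0],
  [0, 0, -0.55, 0, 0, 0],
  [0, 0, -0.6, 0, 0, 0],
], fingers=1)

```text
time_s: 5.12
tool_pos: [0.6226, 0.0044, 0.1767]
ee_rot: [1.0, 0.0, 0.003, 0.001]
wrist_force: [-0.6, -0.2, -0.3]
opening: 0.0853
grip_force: 0.0
```

Call:
send_rows([
  [-0.52, 0.8, -0.1, 0, 0, 0],
  [-0.52, 0.8, -0.1, 0, 0, 0],
  [-0.52, 0.8, -0.1, 0, 0, 0],
  [-0.52, 0.8, -0.1, 0, 0, 0],
  [-0.52, 0.8, -0.1, 0, 0, 0],
  [-0.52, 0.8, -0.1, 0, 0, 0],
  [-0.52, 0.8, -0.1, 0, 0, 0],
  [-0.52, 0.8, -0.1, 0, 0, 0],
])

```text
time_s: 5.78
tool_pos: [0.4911, -0.1966, 0.1975]
ee_rot: [1.0, -0.001, 0.001, 0.0]
wrist_force: [0.7, 0.1, 0.4]
opening: 0.0853
grip_force: 0.0
```

```bash
cat >> h.py <<'E'
def blobs(i,m,z,amin=300):
    for c in cv2.findContours(m,0,cv2.CHAIN_APPROX_NONE)[0]:
        if cv2.contourArea(c)>amin:
            p=np.array([onplane(i,*q[0],z,True)[:2] for q in c])*1000; (x,y),r=cv2.minEnclosingCircle(p.astype('f4')); e=cv2.fitEllipse(p.astype('f4'))
            print('px',c.mean((0,1)).round(),'world mm',round(x,1),round(y,1),'r',round(r,1),'ell',np.round(e[0],1),np.round(e[1],1))
def shot(name):
    i=viewer.camera_info('wrist'); im=viewer.camera('wrist')[...,::-1].copy(); cv2.imwrite(f'pics/{name}.png',im); np.save(f'pics/{name}.npy',i,allow_pickle=True)
    s=manip.state(); print('tcp',s['tool_pos'].round(4),'op',s['opening'].round(4)); return i,im,cv2.cvtColor(im,cv2.COLOR_BGR2HSV)
E
python3 - <<'E'
from h import *
i,im,h=shot('w3')
blobs(i,cv2.inRange(h,(5,110,90),(22,255,255)),.004)
print('dish exp',proj(i,(.532,-.304,.016)))
E
```

```text
Traceback (most recent call last):
  File "h.py", line 31, in shot
    s=manip.state(); print('tcp',s['tool_pos'].round(4),'op',s['opening'].round(4)); return i,im,cv2.cvtColor(im,cv2.COLOR_BGR2HSV)
                                                             ^^^^^^^^^^^^^^^^^^
AttributeError: 'float' object has no attribute 'round'
```

View pics/w3.png

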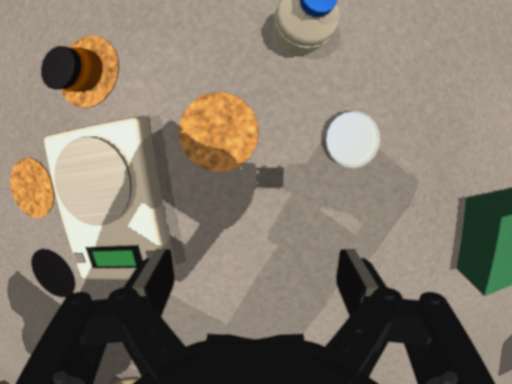

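The jar stands on the rear mat at (85,68). The dish is at (352,139), the right mat at (219,132) and the pan at (93,181).

```bash
sed -i "s/s\['opening'\].round(4)/round(float(s['opening']),4)/" h.py; python3 - <<'E'
from h import *
i=np.load('pics/w3.npy',allow_pickle=True).item(); im=cv2.imread('pics/w3.png'); h=cv2.cvtColor(im,cv2.COLOR_BGR2HSV)
blobs(i,cv2.inRange(h,(5,110,90),(22,255,255)),.004)
m=cv2.inRange(h,(0,0,185),(180,60,255)); k=np.zeros_like(m); k[100:180,310:400]=255
blobs(i,m&k,.016)
pan=[(93,137),(93,226),(55,183),(131,180),(66,150),(119,212)]
P=np.array([onplane(i,u,v,.055,True)[:2] for u,v in pan])*1000; print(P.round(1)); print(cv2.minEnclosingCircle(P.astype('f4')))
for u,v in [(45,138),(150,117),(170,250)]: print('corner',onplane(i,u,v,.048,True).round(3))
E
```

```text
px [ 32. 187.] world mm 477.7 119.9 r 44.9 ell [477.9 119.9] [87.5 87.8]
px [218. 132.] world mm 538.6 -156.8 r 44.6 ell [ 538.6 -156.9] [87.7 87.9]
px [90. 71.] world mm 622.2 3.1 r 44.6 ell [621.1  -1.8] [78.8 89. ]
px [353. 139.] world mm 534.1 -305.8 r 31.2 ell [ 533.8 -305.8] [60.5 61.4]
[[545.1 -32.8]
 [446.7 -16. ]
 [497.5  27.7]
 [498.8 -72.4]
 [533.8   4.6]
 [464.1 -53.1]]
((496.3639221191406, -22.37543296813965), 50.06092834472656)
corner [0.549 0.039 0.048]
corner [ 0.56  -0.096  0.048]
corner [ 0.417 -0.104  0.048]
```

Call:
send_rows([
  [0.08, 0.2, 0.1, 0, 0, 0],
  [0.15, 0.35, 0.2, 0, 0, 0],
  [0.17, 0.438, 0.3, 0, 0, 0],
  [0.17, 0.438, 0.4, 0, 0, 0],
  [0.17, 0.438, 0.5, 0, 0, 0],
  [0.17, 0.438, 0.58, 0, 0, 0],
  [0.17, 0.438, 0.65, 0, 0, 0],
  [0.17, 0.438, 0.7, 0, 0, 0],
  [0.17, 0.438, 0.73, 0, 0, 0],
  [0.17, 0.438, 0.736, 0, 0, 0],
  [0.17, 0.438, 0.736, 0, 0, 0],
])

```text
time_s: 6.75
tool_pos: [0.5345, -0.3047, 0.0126]
ee_rot: [1.0, 0.0, 0.0, 0.0]
wrist_force: [-0.5, 0.3, -0.1]
opening: 0.0855
grip_force: 0.0
```

Call:
send_rows([
  [0, 0, 0, 0, 0, 0],
  [0, 0, 0, 0, 0, 0],
  [0, 0, 0, 0, 0, 0],
  [0, 0, 0, 0, 0, 0],
  [0, 0, 0, 0, 0, 0],
  [0, 0, 0, 0, 0, 0],
  [0, 0, 0, 0, 0, 0],
], fingers=0.5, force=25)

```text
time_s: 7.33
tool_pos: [0.5346, -0.3053, 0.0137]
ee_rot: [1.0, 0.0, 0.001, 0.001]
wrist_force: [-0.4, 1.4, 6.6]
opening: 0.0624
grip_force: 26.8
```

Call:
send_rows([
  [0, 0, -0.1, 0, 0, 0],
  [0, 0, -0.2, 0, 0, 0],
  [0.016, -0.1, -0.24, 0, 0, 0],
  [0.016, -0.22, -0.24, 0, 0, 0],
  [0.016, -0.34, -0.24, 0, 0, 0],
  [0.016, -0.46, -0.24, 0, 0, 0],
  [0.016, -0.55, -0.24, 0, 0, 0],
  [0.016, -0.596, -0.24, 0, 0, 0],
  [0.016, -0.596, -0.18, 0, 0, 0],
  [0.016, -0.596, -0.1, 0, 0, 0],
  [0.016, -0.596, -0.05, 0, 0, 0],
  [0.016, -0.596, -0.03, 0, 0, 0],
])

```text
time_s: 8.33
tool_pos: [0.5374, -0.1562, 0.0184]
ee_rot: [1.0, -0.0, -0.001, -0.0]
wrist_force: [0.2, 0.1, -0.3]
opening: 0.0627
grip_force: 27.9
```

Call:
send_rows([
  [0, 0, 0.01, 0, 0, 0],
  [0, 0, 0.012, 0, 0, 0],
  [0, 0, 0.012, 0, 0, 0],
])

```text
time_s: 8.58
tool_pos: [0.5384, -0.1566, 0.0178]
ee_rot: [1.0, -0.0, 0.001, 0.0]
wrist_force: [-1.0, -0.1, 2.2]
opening: 0.0623
grip_force: 28.1
```

Call:
send_rows([
  [0, 0, 0, 0, 0, 0],
  [0, 0, 0, 0, 0, 0],
  [0, 0, 0, 0, 0, 0],
  [0, 0, 0, 0, 0, 0],
  [0, 0, -0.05, 0, 0, 0],
  [0, 0, -0.15, 0, 0, 0],
  [0, 0, -0.3, 0, 0, 0],
  [0, 0, -0.45, 0, 0, 0],
  [0, 0, -0.6, 0, 0, 0],
  [0, 0, -0.7, 0, 0, 0],
  [0, 0, -0.7, 0, 0, 0],
], fingers=1)

```text
time_s: 9.5
tool_pos: [0.5399, -0.1568, 0.1976]
ee_rot: [1.0, 0.0, 0.004, 0.002]
wrist_force: [0.7, -0.0, -0.4]
opening: 0.0854
grip_force: 0.0
```

Call:
send_rows([
  [-0.18, -0.9, -0.1, 0, 0, 0],
  [-0.18, -0.9, -0.1, 0, 0, 0],
  [-0.18, -0.9, -0.1, 0, 0, 0],
  [-0.18, -0.9, -0.1, 0, 0, 0],
  [-0.18, -0.9, -0.1, 0, 0, 0],
  [-0.18, -0.9, -0.1, 0, 0, 0],
  [-0.18, -0.9, -0.1, 0, 0, 0],
  [-0.18, -0.9, -0.1, 0, 0, 0],
])

```text
time_s: 10.17
tool_pos: [0.4927, 0.0699, 0.2165]
ee_rot: [1.0, 0.001, -0.0, 0.0]
wrist_force: [-0.6, -0.4, 0.4]
opening: 0.0849
grip_force: 0.0
```

Call:
send_rows([
  [-0.18, -0.72, 0, 0, 0, 0],
  [-0.18, -0.72, 0, 0, 0, 0],
  [-0.18, -0.72, 0, 0, 0, 0],
  [-0.18, -0.72, 0, 0, 0, 0],
  [-0.18, -0.72, 0, 0, 0, 0],
  [-0.18, -0.72, 0, 0, 0, 0],
  [-0.18, -0.72, 0, 0, 0, 0],
  [-0.18, -0.72, 0, 0, 0, 0],
  [-0.18, -0.72, 0, 0, 0, 0],
])

```text
time_s: 10.92
tool_pos: [0.4486, 0.2476, 0.2165]
ee_rot: [1.0, -0.001, -0.0, 0.0]
wrist_force: [-0.5, 0.3, 0.8]
opening: 0.0855
grip_force: 0.0
```

```bash
python3 - <<'E'
from h import *
i,im,h=shot('w4')
for n,P in [('cruc',(.491,.311,.04)),('lid',(.392,.296,.008)),('beaker',(.605,.30,.065))]: print(n,proj(i,P))
E
```

```text
tcp [0.4485 0.2477 0.2166] op 0.0855
cruc (np.float64(193.66243126281594), np.float64(138.7720518412196))
lid (np.float64(215.17353805481912), np.float64(215.51655380792664))
beaker (np.float64(198.0465895329055), np.float64(25.23436238106075))
```

View pics/w4.png

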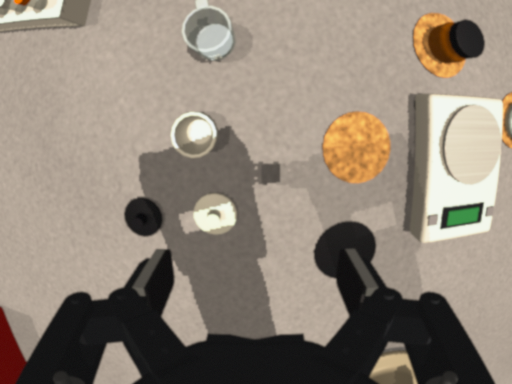

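Crucible rim at (194,134), white lid at (214,214), beaker rim at (207,31) with its spout up at (202,3), left mat at (356,147), pan at (471,144).

```bash
python3 - <<'E'
from h import *
i=np.load('pics/w4.npy',allow_pickle=True).item(); im=cv2.imread('pics/w4.png'); h=cv2.cvtColor(im,cv2.COLOR_BGR2HSV)
blobs(i,cv2.inRange(h,(5,110,90),(22,255,255)),.004)
for n,u,v,z in [('cruc',193.5,134,.04),('lid',214.5,214,.008),('beaker',207,31,.065),('spout',202,3,.065),('pan',471,144,.055)]: print(n,onplane(i,u,v,z,True).round(4))
m=cv2.inRange(h,(0,0,170),(180,70,255)); k=np.zeros_like(m); k[105:165,165:225]=255; blobs(i,m&k,.04)
t=viewer.camera_info('top'); print(onplane(t,156.3,153.3,.065),onplane(t,151.2,196.2,.04),onplane(t,159.7,234.7,.008))
E
```

```text
px [356. 147.] world mm 477.0 122.7 r 44.7 ell [477.3 122.6] [87.4 87.8]
px [437.  45.] world mm 622.0 5.4 r 44.8 ell [620.2  10.2] [77.7 90.9]
cruc [0.4961 0.311  0.04  ]
lid [0.394  0.2967 0.008 ]
beaker [0.5985 0.2914 0.065 ]
spout [0.6281 0.2965 0.065 ]
pan [ 0.4974 -0.0128  0.055 ]
px [194. 124.] world mm 503.8 310.7 r 39.1 ell [502.8 313.7] [57.2 67.5]
[0.60114656 0.29223606 0.065     ] [0.49315106 0.31129244 0.04      ] [0.39258819 0.29679133 0.008     ]
```

Call:
send_rows([
  [0.1, -0.12, 0.1, 0, 0, 0],
  [0.186, -0.248, 0.2, 0, 0, 0],
  [0.186, -0.248, 0.32, 0, 0, 0],
  [0.186, -0.248, 0.44, 0, 0, 0],
  [0.186, -0.248, 0.55, 0, 0, 0],
  [0.186, -0.248, 0.65, 0, 0, 0],
  [0.186, -0.248, 0.73, 0, 0, 0],
  [0.186, -0.248, 0.77, 0, 0, 0],
  [0.186, -0.248, 0.786, 0, 0, 0],
  [0.186, -0.248, 0.786, 0, 0, 0],
])

```text
time_s: 11.8
tool_pos: [0.4947, 0.3105, 0.0202]
ee_rot: [1.0, -0.0, -0.0, 0.0]
wrist_force: [-0.6, 0.2, 0.1]
opening: 0.0855
grip_force: 0.0
```

Call:
send_rows([
  [0, 0, 0, 0, 0, 0],
  [0, 0, 0, 0, 0, 0],
  [0, 0, 0, 0, 0, 0],
  [0, 0, 0, 0, 0, 0],
  [0, 0, 0, 0, 0, 0],
  [0, 0, 0, 0, 0, 0],
  [0, 0, 0, 0, 0, 0],
  [0, 0, 0, 0, 0, 0],
], fingers=0.4, force=25)

```text
time_s: 12.47
tool_pos: [0.495, 0.3112, 0.0215]
ee_rot: [1.0, 0.0, 0.001, -0.0]
wrist_force: [-0.9, -0.9, 6.7]
opening: 0.0478
grip_force: 25.4
```

Call:
send_rows([
  [0, 0, -0.1, 0, 0, 0],
  [0, 0, -0.22, 0, 0, 0],
  [0, 0.06, -0.34, 0, 0, 0],
  [0, 0.16, -0.44, 0, 0, 0],
  [0, 0.28, -0.48, 0, 0, 0],
  [0, 0.4, -0.48, 0, 0, 0],
  [0, 0.52, -0.48, 0, 0, 0],
  [0, 0.64, -0.48, 0, 0, 0],
  [0, 0.76, -0.48, 0, 0, 0],
  [0, 0.84, -0.48, 0, 0, 0],
  [0, 0.84, -0.48, 0, 0, 0],
])

```text
time_s: 13.38
tool_pos: [0.4947, 0.0981, 0.1408]
ee_rot: [1.0, -0.002, 0.0, 0.0]
wrist_force: [-0.8, 0.0, -0.4]
opening: 0.0479
grip_force: 26.2
```

```bash
python3 - <<'E'
from h import *
i,im,h=shot('w5')
blobs(i,cv2.inRange(h,(5,110,90),(22,255,255)),.004)
print(proj(i,(.4955,-.0215,.055)))
E
```

```text
tcp [0.4946 0.0997 0.1407] op 0.0477
px [229. 198.] world mm 477.3 122.1 r 45.1 ell [483.4 124.3] [73.9 92.1]
px [470. 149.] world mm 538.4 -154.8 r 44.9 ell [ 537.9 -156.8] [82.  87.1]
px [348.  57.] world mm 622.1 5.4 r 44.6 ell [620.6   8.8] [82.2 85.4]
(np.float64(396.3906812527198), np.float64(204.2378363120506))
```

View pics/w5.png

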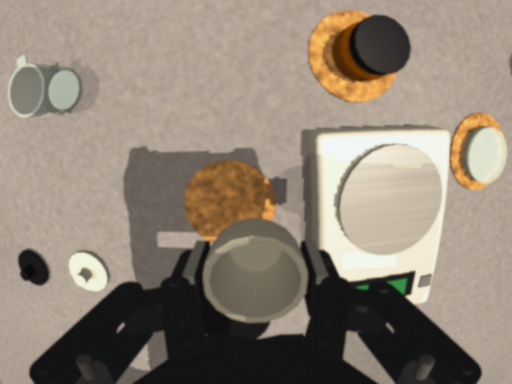

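The crucible is held at (255,270). The pan is at (391,199), the dish sits on the right mat at (487,156) and the jar on the rear mat.

```bash
python3 - <<'E'
from h import *
i=np.load('pics/w5.npy',allow_pickle=True).item()
P=np.array([onplane(i,u,v,.055,True)[:2] for u,v in [(338,200),(442,196),(403,144),(386,254),(357,160),(424,236)]])*1000; print(cv2.minEnclosingCircle(P.astype('f4')),P.round(0).tolist())
for z in (.157,.161): print('rim',[onplane(i,u,v,z,True).round(4) for u,v in [(203,270),(308,270),(255,219),(255,321)]])
print('dish',onplane(i,487,156,.02,True))
E
```

```text
((498.0322265625, -19.259729385375977), 50.834144592285156) [[500.0, 32.0], [503.0, -69.0], [546.0, -21.0], [448.0, -20.0], [532.0, 18.0], [464.0, -57.0]]
rim [array([0.5008, 0.1213, 0.157 ]), array([0.5006, 0.0732, 0.157 ]), array([0.5262, 0.0974, 0.157 ]), array([0.4699, 0.0976, 0.157 ])]
rim [array([0.5033, 0.1204, 0.161 ]), array([0.5031, 0.074 , 0.161 ]), array([0.5278, 0.0974, 0.161 ]), array([0.4735, 0.0976, 0.161 ])]
dish [ 0.53633666 -0.15393359  0.02      ]
```

Call:
send_rows([
  [-0.004, 0.14, 0, 0, 0, 0],
  [-0.004, 0.28, 0, 0, 0, 0],
  [-0.004, 0.4, 0, 0, 0, 0],
  [-0.004, 0.476, 0, 0, 0, 0],
  [-0.004, 0.476, 0.08, 0, 0, 0],
  [-0.004, 0.476, 0.15, 0, 0, 0],
  [-0.004, 0.476, 0.2, 0, 0, 0],
  [-0.004, 0.476, 0.23, 0, 0, 0],
  [-0.004, 0.476, 0.245, 0, 0, 0],
  [-0.004, 0.476, 0.25, 0, 0, 0],
  [-0.004, 0.476, 0.255, 0, 0, 0],
  [-0.004, 0.476, 0.258, 0, 0, 0],
])

```text
time_s: 14.43
tool_pos: [0.494, -0.0178, 0.0765]
ee_rot: [1.0, 0.0, 0.001, 0.0]
wrist_force: [-1.5, 3.1, 9.6]
opening: 0.0477
grip_force: 27.0
```

Call:
send_rows([
  [0, 0, 0.002, 0, 0, 0],
  [0, 0, 0.004, 0, 0, 0],
  [0, 0, 0.004, 0, 0, 0],
])

```text
time_s: 14.68
tool_pos: [0.4941, -0.0178, 0.0765]
ee_rot: [1.0, 0.0, 0.001, 0.0]
wrist_force: [-3.2, 2.4, 12.3]
opening: 0.0476
grip_force: 27.2
```

Call:
send_rows([
  [0, 0, 0, 0, 0, 0],
  [0, 0, 0, 0, 0, 0],
  [0, 0, 0, 0, 0, 0],
  [0, 0, 0, 0, 0, 0],
  [0, 0, 0, 0, 0, 0],
  [0, 0, 0, 0, 0, 0],
  [0, 0, -0.05, 0, 0, 0],
  [0, 0, -0.15, 0, 0, 0],
  [0, 0, -0.3, 0, 0, 0],
  [0, 0, -0.45, 0, 0, 0],
  [0, 0, -0.5, 0, 0, 0],
  [0, 0, -0.5, 0, 0, 0],
], fingers=1)

```text
time_s: 15.68
tool_pos: [0.4948, -0.0183, 0.2032]
ee_rot: [1.0, 0.0, 0.003, 0.001]
wrist_force: [0.2, -0.2, 0.0]
opening: 0.0855
grip_force: 0.0
```

Call:
send_rows([
  [-0.3, -0.3, -0.1, 0, 0, 0],
  [-0.4, -0.45, -0.1, 0, 0, 0],
  [-0.4, -0.6, -0.1, 0, 0, 0],
  [-0.4, -0.6, -0.1, 0, 0, 0],
  [-0.4, -0.6, -0.1, 0, 0, 0],
  [-0.4, -0.6, -0.1, 0, 0, 0],
  [-0.4, -0.6, -0.1, 0, 0, 0],
])

```text
time_s: 16.27
tool_pos: [0.3929, 0.1325, 0.224]
ee_rot: [1.0, 0.001, -0.001, 0.0]
wrist_force: [-0.8, -0.1, -0.2]
opening: 0.0852
grip_force: 0.0
```

```bash
python3 - <<'E'
from h import *
i,im,h=shot('w6')
blobs(i,cv2.inRange(h,(5,110,90),(22,255,255)),.004)
print(proj(i,(.497,-.0195,.055)),proj(i,(.497,-.0195,.095)))
E
```

```text
tcp [0.3934 0.1318 0.224 ] op 0.0851
px [263.  98.] world mm 477.2 121.7 r 44.6 ell [477.2 121.6] [87.7 87.9]
px [457.  72.] world mm 538.0 -155.8 r 44.8 ell [ 538.2 -157.6] [81.9 85.8]
px [362.   8.] world mm 609.8 3.0 r 42.5 ell [596.3   0.7] [33.7 87.2]
(np.float64(396.7506130518203), np.float64(86.77501252999188)) (np.float64(415.0254530703852), np.float64(85.84523659141512))
```

View pics/w6.png

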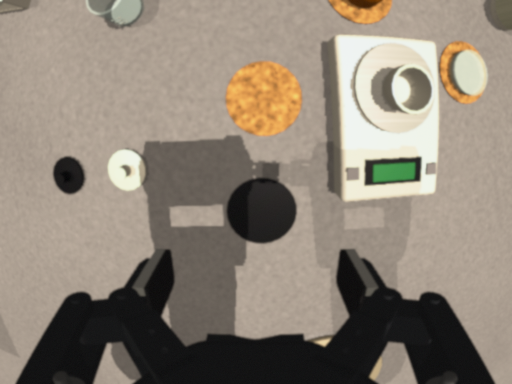

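The crucible stands upright on the pan: rim at (412,89), pan centre at (395,87). The lid disc is at (127,170).

```bash
python3 - <<'E'
from h import *
i=np.load('pics/w6.npy',allow_pickle=True).item(); im=cv2.imread('pics/w6.png'); h=cv2.cvtColor(im,cv2.COLOR_BGR2HSV)
m=cv2.inRange(h,(0,0,190),(180,70,255)); k=np.zeros_like(m); k[140:200,100:155]=255; blobs(i,m&k,.008)
print('cruc',onplane(i,412,89,.095,True), 'knob', [onplane(i,u,v,.027,True) for u,v in [(125,170)]])
k=im[145:195,95:160]; c=im[60:120,375:445]
cv2.imwrite('pics/crop2.png',np.hstack([cv2.resize(k,(390,300)),cv2.resize(c,(350,300))]))
E
```

```text
px [125. 170.] world mm 393.3 297.2 r 28.1 ell [393.7 299. ] [49.7 55.9]
cruc [ 0.4935189  -0.01616867  0.095     ] knob [array([0.39793038, 0.28836891, 0.027     ])]
```

View pics/crop2.png

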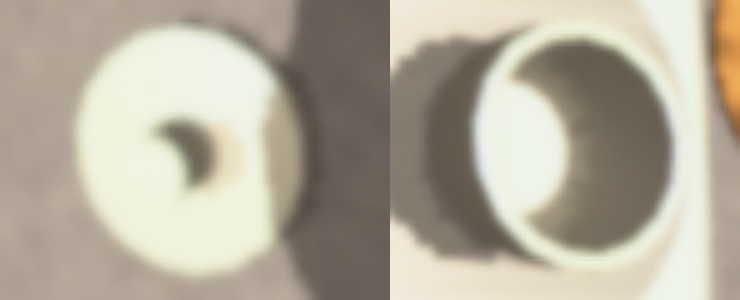

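The crop confirms the lid disc centre at (127,170) with its knob up, and the crucible rim centre at (412,89).

Call:
send_rows([
  [0, -0.16, 0.05, 0, 0, 0],
  [0, -0.32, 0.1, 0, 0, 0],
  [0, -0.48, 0.2, 0, 0, 0],
  [0, -0.62, 0.3, 0, 0, 0],
  [0, -0.66, 0.42, 0, 0, 0],
  [0, -0.66, 0.54, 0, 0, 0],
  [0, -0.66, 0.64, 0, 0, 0],
  [0, -0.66, 0.72, 0, 0, 0],
  [0, -0.66, 0.77, 0, 0, 0],
  [0, -0.66, 0.8, 0, 0, 0],
  [0, -0.66, 0.81, 0, 0, 0],
  [0, -0.66, 0.81, 0, 0, 0],
], fingers=0.45)

```text
time_s: 17.32
tool_pos: [0.3938, 0.2964, 0.0219]
ee_rot: [1.0, -0.0, -0.0, 0.0]
wrist_force: [0.1, -0.1, 0.8]
opening: 0.0385
grip_force: 0.0
```

Call:
send_rows([
  [0, 0, 0, 0, 0, 0],
  [0, 0, 0, 0, 0, 0],
  [0, 0, 0, 0, 0, 0],
  [0, 0, 0, 0, 0, 0],
  [0, 0, 0, 0, 0, 0],
  [0, 0, 0, 0, 0, 0],
  [0, 0, 0, 0, 0, 0],
], fingers=0, force=25)

```text
time_s: 17.9
tool_pos: [0.394, 0.2971, 0.0231]
ee_rot: [1.0, 0.0, 0.001, -0.0]
wrist_force: [0.3, -1.7, 6.9]
opening: 0.0136
grip_force: 24.7
```

Call:
send_rows([
  [0, 0, -0.12, 0, 0, 0],
  [0, 0, -0.26, 0, 0, 0],
  [0.05, 0.08, -0.4, 0, 0, 0],
  [0.1, 0.18, -0.5, 0, 0, 0],
  [0.16, 0.3, -0.55, 0, 0, 0],
  [0.22, 0.42, -0.55, 0, 0, 0],
  [0.28, 0.54, -0.55, 0, 0, 0],
  [0.34, 0.66, -0.55, 0, 0, 0],
  [0.4, 0.76, -0.55, 0, 0, 0],
  [0.4, 0.8, -0.55, 0, 0, 0],
  [0.4, 0.8, -0.55, 0, 0, 0],
])

```text
time_s: 18.82
tool_pos: [0.4937, 0.0953, 0.1596]
ee_rot: [1.0, -0.001, -0.0, 0.0]
wrist_force: [-0.8, 0.5, -0.9]
opening: 0.0137
grip_force: 24.6
```

```bash
python3 - <<'E'
from h import *
i,im,h=shot('w7')
print(proj(i,(.497,-.0165,.095)))
E
```

```text
tcp [0.4932 0.0967 0.1597] op 0.0137
(np.float64(399.72387364113376), np.float64(210.41771284447094))
```

View pics/w7.png

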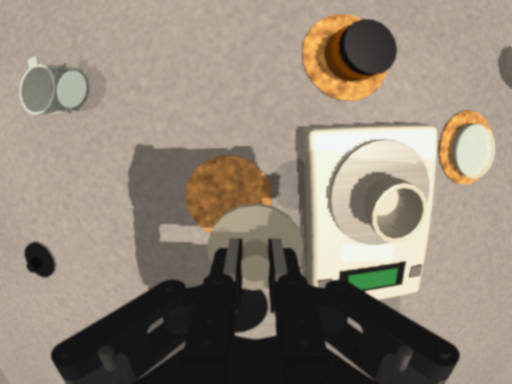

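The lid is held level, its disc spanning (208–303) in columns with its front edge at row 205. The crucible rim is centred at (399,211).

```bash
python3 - <<'E'
from h import *
i=np.load('pics/w7.npy',allow_pickle=True).item(); im=cv2.imread('pics/w7.png')
print('cruc',onplane(i,399.5,211.5,.095,True))
for z in (.1455,): print('front',onplane(i,255,205,z,True),[onplane(i,u,250,z,True).round(4) for u in(208,303)])
P=np.array([onplane(i,u,v,.095,True)[:2] for u,v in [(372,211),(427,210),(400,183),(396,241),(381,193),(418,231)]])*1000; print(P.round(0).tolist(),cv2.minEnclosingCircle(P.astype('f4')))
a=cv2.resize(im[195:260,200:310],None,fx=4,fy=4); b=cv2.resize(im[175:240,365:435],None,fx=4,fy=4) if 0 else cv2.resize(im[178:243,365:435],None,fx=4,fy=4)
cv2.imwrite('pics/crop3.png',np.hstack([a,b]))
E
```

```text
cruc [ 0.49611233 -0.01645527  0.095     ]
front [0.52051758 0.09457131 0.1455    ] [array([0.4939, 0.1208, 0.1455]), array([0.4937, 0.0679, 0.1455])]
[[497.0, 7.0], [497.0, -43.0], [519.0, -13.0], [471.0, -18.0], [511.0, 2.0], [479.0, -38.0]] ((494.8639831542969, -17.850238800048828), 25.506439208984375)
```

View pics/crop3.png

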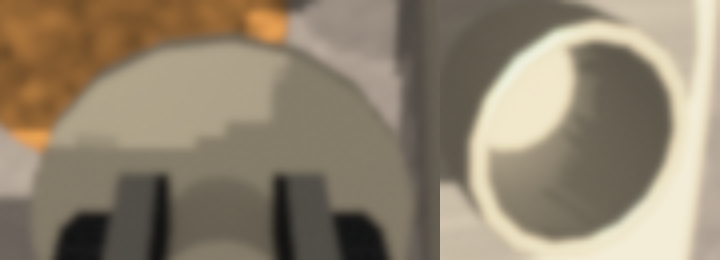

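Call:
send_rows([
  [0.008, 0.1, 0, 0, 0, 0],
  [0.008, 0.22, 0, 0, 0, 0],
  [0.008, 0.34, 0, 0, 0, 0],
  [0.008, 0.42, 0, 0, 0, 0],
  [0.008, 0.452, 0, 0, 0, 0],
  [0.008, 0.452, 0.05, 0, 0, 0],
  [0.008, 0.452, 0.1, 0, 0, 0],
  [0.008, 0.452, 0.13, 0, 0, 0],
  [0.008, 0.452, 0.15, 0, 0, 0],
  [0.008, 0.452, 0.15, 0, 0, 0],
])

```text
time_s: 19.7
tool_pos: [0.495, -0.0149, 0.1216]
ee_rot: [1.0, 0.001, -0.001, -0.0]
wrist_force: [-0.0, 0.2, -0.2]
opening: 0.0137
grip_force: 24.6
```

Call:
send_rows([
  [0, 0, 0.006, 0, 0, 0],
  [0, 0, 0.012, 0, 0, 0],
  [0, 0, 0.018, 0, 0, 0],
  [0, 0, 0.024, 0, 0, 0],
  [0, 0, 0.03, 0, 0, 0],
  [0, 0, 0.03, 0, 0, 0],
])

```text
time_s: 20.2
tool_pos: [0.4954, -0.016, 0.1146]
ee_rot: [1.0, 0.0, -0.0, -0.0]
wrist_force: [0.3, 0.5, -0.7]
opening: 0.0139
grip_force: 24.6
```

Call:
send_rows([
  [0, 0, 0.003, 0, 0, 0],
  [0, 0, 0.006, 0, 0, 0],
  [0, 0, 0.008, 0, 0, 0],
  [0, 0, 0.008, 0, 0, 0],
])

```text
time_s: 20.53
tool_pos: [0.4961, -0.0161, 0.1142]
ee_rot: [1.0, 0.0, 0.001, 0.0]
wrist_force: [-3.3, 0.7, 12.1]
opening: 0.0133
grip_force: 25.7
```

Call:
send_rows([
  [0, 0, 0, 0, 0, 0],
  [0, 0, 0, 0, 0, 0],
  [0, 0, 0, 0, 0, 0],
  [0, 0, -0.02, 0, 0, 0],
  [0, 0, -0.08, 0, 0, 0],
  [0, 0, -0.16, 0, 0, 0],
  [0, 0, -0.26, 0, 0, 0],
  [0, 0, -0.36, 0, 0, 0],
  [0, 0, -0.4, 0, 0, 0],
], fingers=0.5)

```text
time_s: 21.28
tool_pos: [0.4964, -0.0162, 0.2161]
ee_rot: [1.0, 0.0, 0.002, 0.001]
wrist_force: [0.7, 0.6, 0.4]
opening: 0.0432
grip_force: 0.0
```

Call:
send_rows([
  [0, -0.4, 0, 0, 0, 0],
  [0, -0.8, 0, 0, 0, 0],
  [0, -0.8, 0, 0, 0, 0],
  [0, -0.8, 0, 0, 0, 0],
  [0, -0.8, 0, 0, 0, 0],
  [0, -0.8, 0, 0, 0, 0],
  [0, -0.8, 0, 0, 0, 0],
], fingers=1)

```text
time_s: 21.87
tool_pos: [0.495, 0.1852, 0.2121]
ee_rot: [1.0, 0.002, -0.001, 0.0]
wrist_force: [0.2, -0.2, -1.2]
opening: 0.0854
grip_force: 0.0
```

```bash
python3 - <<'E'
from h import *
i,im,h=shot('w8')
print('lid exp',proj(i,(.4955,-.017,.099)),proj(i,(.605,.292,.065)))
E
```

```text
tcp [0.4952 0.184  0.2123] op 0.0853
lid exp (np.float64(452.56223398703673), np.float64(195.47919306034754)) (np.float64(142.84949894843933), np.float64(75.02309046639907))
```

View pics/w8.png

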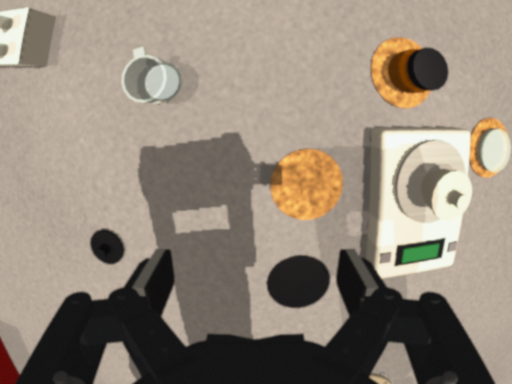

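The lid is seated on the crucible at (452,196), as expected. The beaker rim is centred at about (143,79), with its spout forward at (139,51) and clear of a sideways grip.

```bash
python3 - <<'E'
from h import *
i=np.load('pics/w8.npy',allow_pickle=True).item()
print(onplane(i,142.5,79,.065,True),[onplane(i,u,v,.065,True).round(4) for u,v in [(122,80),(143,56),(142,102)]],'lid',onplane(i,452,196,.099,True))
print('foot',onplane(i,162,82,.003,True))
E
```

```text
[0.6011033  0.29242242 0.065     ] [array([0.6024, 0.3146, 0.065 ]), array([0.624 , 0.2918, 0.065 ]), array([0.5785, 0.2935, 0.065 ])] lid [ 0.49494051 -0.01635169  0.099     ]
foot [0.60147514 0.29191628 0.003     ]
```

Call:
send_rows([
  [0.1, -0.1, 0, 0, 0, 0],
  [0.2, -0.2, 0, 0, 0, 0],
  [0.32, -0.32, 0.05, 0, 0, 0],
  [0.422, -0.432, 0.1, 0, 0, 0],
  [0.422, -0.432, 0.2, 0, 0, 0],
  [0.422, -0.432, 0.32, 0, 0, 0],
  [0.422, -0.432, 0.44, 0, 0, 0],
  [0.422, -0.432, 0.56, 0, 0, 0],
  [0.422, -0.432, 0.66, 0, 0, 0],
  [0.422, -0.432, 0.73, 0, 0, 0],
  [0.422, -0.432, 0.748, 0, 0, 0],
  [0.422, -0.432, 0.748, 0, 0, 0],
])

```text
time_s: 22.92
tool_pos: [0.6008, 0.2905, 0.0246]
ee_rot: [1.0, -0.001, -0.001, 0.0]
wrist_force: [0.5, 0.4, 0.0]
opening: 0.0854
grip_force: 0.0
```

Call:
send_rows([
  [0, 0, 0, 0, 0, 0],
  [0, 0, 0, 0, 0, 0],
  [0, 0, 0, 0, 0, 0],
  [0, 0, 0, 0, 0, 0],
  [0, 0, 0, 0, 0, 0],
  [0, 0, 0, 0, 0, 0],
  [0, 0, 0, 0, 0, 0],
  [0, 0, 0, 0, 0, 0],
], fingers=0.4, force=25)

```text
time_s: 23.58
tool_pos: [0.6017, 0.2921, 0.0274]
ee_rot: [1.0, 0.0, 0.001, -0.0]
wrist_force: [0.1, -1.7, 6.5]
opening: 0.0477
grip_force: 25.9
```

Call:
send_rows([
  [0, 0, -0.1, 0, 0, 0],
  [0, 0, -0.2, 0, 0, 0],
  [-0.06, 0.08, -0.3, 0, 0, 0],
  [-0.14, 0.2, -0.32, 0, 0, 0],
  [-0.22, 0.32, -0.32, 0, 0, 0],
  [-0.3, 0.43, -0.32, 0, 0, 0],
  [-0.38, 0.54, -0.32, 0, 0, 0],
  [-0.45, 0.63, -0.32, 0, 0, 0],
  [-0.496, 0.682, -0.3, 0, 0, 0],
  [-0.496, 0.682, -0.24, 0, 0, 0],
  [-0.496, 0.682, -0.16, 0, 0, 0],
  [-0.496, 0.682, -0.1, 0, 0, 0],
])

```text
time_s: 24.58
tool_pos: [0.4768, 0.1213, 0.0503]
ee_rot: [1.0, -0.0, 0.0, -0.0]
wrist_force: [0.5, 0.2, -0.6]
opening: 0.0476
grip_force: 26.2
```

Call:
send_rows([
  [0, 0, 0.03, 0, 0, 0],
  [0, 0, 0.055, 0, 0, 0],
  [0, 0, 0.07, 0, 0, 0],
  [0, 0, 0.08, 0, 0, 0],
  [0, 0, 0.084, 0, 0, 0],
  [0, 0, 0.084, 0, 0, 0],
])

```text
time_s: 25.08
tool_pos: [0.4774, 0.1216, 0.0313]
ee_rot: [1.0, 0.0, 0.001, 0.0]
wrist_force: [-6.2, -0.9, 12.5]
opening: 0.0475
grip_force: 26.5
```

Call:
send_rows([
  [0, 0, 0, 0, 0, 0],
  [0, 0, 0, 0, 0, 0],
  [0, 0, 0, 0, 0, 0],
  [0, 0, 0, 0, 0, 0],
  [0, 0, 0, 0, 0, 0],
  [0, 0, 0, 0, 0, 0],
  [0, 0, -0.08, 0, 0, 0],
  [0, 0, -0.2, 0, 0, 0],
  [0, 0, -0.35, 0, 0, 0],
  [0, 0, -0.5, 0, 0, 0],
  [0, 0, -0.65, 0, 0, 0],
  [0, 0, -0.75, 0, 0, 0],
], fingers=1)

```text
time_s: 26.08
tool_pos: [0.4774, 0.1216, 0.2209]
ee_rot: [1.0, 0.0, 0.002, -0.0]
wrist_force: [0.4, 0.3, 0.5]
opening: 0.0853
grip_force: 0.0
```

Call:
send_rows([
  [-0.5, 0, -0.2, 0, 0, 0],
  [-0.5, 0, -0.2, 0, 0, 0],
  [-0.5, 0, -0.2, 0, 0, 0],
  [-0.5, 0, -0.2, 0, 0, 0],
  [-0.5, 0, -0.2, 0, 0, 0],
  [-0.5, 0, -0.2, 0, 0, 0],
])

```text
time_s: 26.58
tool_pos: [0.3524, 0.1215, 0.2675]
ee_rot: [1.0, 0.0, 0.001, -0.0]
wrist_force: [0.2, 0.4, -0.2]
opening: 0.0851
grip_force: 0.0
```

```bash
python3 - <<'E'
from h import *
i,im,h=shot('w9')
blobs(i,cv2.inRange(h,(5,110,90),(22,255,255)),.004)
w=cv2.resize(im[0:240],None,fx=1.0,fy=1.0); t=viewer.camera('top')[...,::-1]; cv2.imwrite('pics/t9.png',t)
c=cv2.resize(t[120:260,200:340],None,fx=3,fy=3)[:360]; print(c.shape)
cv2.imwrite('pics/f9.png',np.vstack([cv2.copyMakeBorder(cv2.resize(t[125:245,195:355],None,fx=2.5,fy=2.5),0,0,0,112,0),w]))
print('beaker exp rim',proj(i,(.477,.1215,.069)),'dish',proj(i,(.538,-.156,.02)),'jar',proj(i,(.6215,.0045,.066)))
E
```

```text
tcp [0.3527 0.1214 0.267 ] op 0.0854
px [255.  68.] world mm 477.0 121.9 r 44.6 ell [477.6 121.7] [82.  83.3]
px [435.  47.] world mm 537.8 -155.7 r 44.7 ell [ 538.4 -157.8] [81.4 86.4]
(360, 420, 3)
beaker exp rim (np.float64(254.10995369340753), np.float64(62.04116733023727)) dish (np.float64(446.567861950415), np.float64(44.689483475796294)) jar (np.float64(352.9426005325693), np.float64(-43.464847791266635))
```

View pics/f9.png

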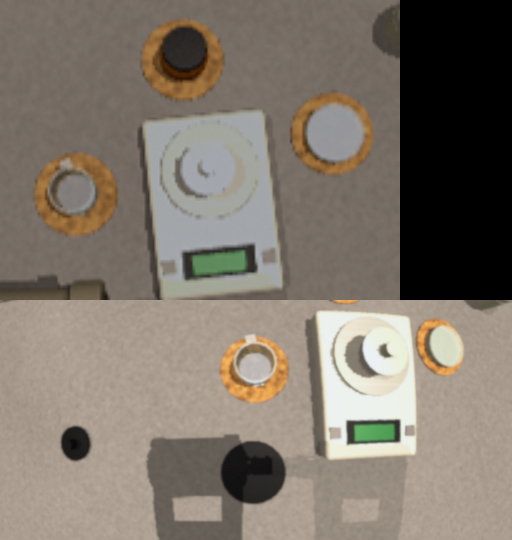

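The composite shows everything in place: the lidded crucible mid-pan, the beaker, dish and jar centred on the left, right and rear mats, and the gripper clear. I'm handing it in.

```bash
python3 -c "
from rig import manip
print(manip.hand_in())"
```

```text
the job is handed in; nothing more can be done
None
```

The job is handed in: in the last pictures the lidded crucible stands mid-pan, with the beaker, petri dish and jar centred on the left, right and rear mats, all let go at about 27 s of 123 s; I steered clear of the reagent bottle, and the hand-in returned no verdict.

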